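# Lock the spray-gun boom with its hairpin clip

## Task

Lock the foot of the spray-gun boom: slide the locking pin fully home through the bracket by its black knob, so that the cross hole comes out clear of the bracket on the side opposite the knob. Then take the hairpin clip (the one with the wavy sprung leg) from the grey stand and push its straight leg through the cross hole until the bend of the sprung leg snaps round the pin's shank, and let go. Leave the plain U pin, the spray gun, the tape roll and the timer where they are.

Things in the scene. Friction and masses are not known exactly. Their poses are not given: they have to be found in the camera images.
- boom_bracket: Grey steel bracket fixed to the table: base plate 130 x 115 x 10 mm, two cheeks 56 mm wide, 148 mm high, outer faces at y = +-27 mm. Between them a boom tube, 28 mm thick, leans up along +x, 42 deg from vertical, with a wire hook at its top (x 60 to 80 mm, y up to 58 mm, up to 260 mm high). Origin: centre of underside, z up. The locking pin lies along the bracket's y, 120 mm up.
- lock_pin (a joint): Slide of the locking pin along the bracket's +y axis, in m: 0 = drawn back, 0.042 = fully home, flange against the cheek at a hard stop. It stays where it is left (about 4 N of friction). It does not rotate.
- pin_knob (a point): Middle of the pin's black round knob (26 mm diameter, 36 mm long along y) on the bracket's -y side; moves with the pin. At the knob's +y end is a steel flange 44 mm across, 8 mm thick, its near face 18 mm from this point. Axes as pin_hole's: y along the pin towards home.
- pin_hole (a point): Middle of the 10 mm cross hole through the pin's round steel shank (28 mm thick); moves with the pin, 105 mm in +y from pin_knob. Axes: y along the pin, z along the hole out of its upper mouth, leaning 28 degrees from vertical towards the bracket's -x (robot's) side. When home it stands 25 mm clear of the cheek; the pin's end is 17 mm further in +y.
- clip_stand: Grey plastic block 165 x 46 x 50 mm, fixed on the table. Origin: centre of its underside. Two pockets (31 x 8 mm, 42 mm deep) at x = -40 and +40 mm; in one stands the hairpin clip, in the other the plain U pin (which is in which varies), upright, grips on top, their flats along the block's x.
- clip_grip (a point): Centre of the black pull grip at the head of the hairpin clip (wire 6 mm, 147 mm long, about 90 g). Grip 36 (x) x 14 (y) x 30 (z) mm. Axes: z from the leg tips to the grip (up in the stand), x from the straight leg to the sprung leg, y across the clip's flat. Straight leg: parallel to z at x = -8 mm, tip at z = -132 mm. The sprung leg may pass either side of the shank.
- clip_seat (a point): Point on the straight leg's centre line, 77 mm below clip_grip's level, opposite the middle of the sprung leg's bend; same axes. It lies at the middle of the cross hole when the clip is seated. The tips of both legs are 55 mm below it; the sprung leg's lower end is straight, 22 mm from the straight leg, so it clears the shank until the leg's bump reaches it.
- hairpin_leg (a joint): Spring angle of the wavy leg about the coil, rad: 0 = relaxed. Going in, the leg starts to spread with clip_seat about 22 mm above the hole's middle, is widest (0.03 to 0.05) at 16 to 10 mm, then snaps closed and draws the clip in by up to 10 N; nearly 0 when the bend hugs the shank. About 4 mm past that point the coil (22 mm, on the clip's rigid part) stops hard on the shank.
- u_grip (a point): Centre of the same kind of black grip (36 x 14 x 30 mm) on the plain U pin, which has two straight stiff legs 22 mm apart. Bystander, not to be used.
- spray_gun: Metal spray gun lying on its side, 154 x 164 x 34 mm, origin under its centre. Bystander.
- masking_tape: Roll of masking tape lying flat, 104 mm across, 24 mm high, origin under its centre. Bystander.
- timer: White digital timer standing upright, 24 x 64 x 64 mm, origin under its centre. Bystander.
There are look-alikes about, which are no part of the job. What is shaped like the part that bears clip_grip but red or turquoise is not meant.

How it is judged:
By the outcome, as a careful person would: the job done as asked, in the order asked, and still so for the second after the job is handed in, with the robot touching nothing.
It also fails if it takes over 58 s, if anything falls off the work surface, if the arm or the gripper's body presses on something with over 40 N, if the wrist force passes 120 N, or if a joint passes its speed limit or range.

## Robot

A 6-joint arm with a two-finger parallel gripper is mounted at the origin on a cart in front of the work surface, level with it; the furniture and walls round the work are solid. World frame = base frame: x ahead of the robot, y to its left, z up, the work surface at z = 0. Lengths are in mm, angles in rad, forces in N, time in s.
With the tool pointing down it reaches from about 275 to 1000 mm from the base axis. Payload 8.4 kg.
Tool frame: the origin (TCP) lies midway between the tips of the shut fingers; the grasp point (between the pads) lies 19 mm behind it; z points along the fingers, y is the line along which they close (so a half turn about z gives the same grasp; the last joint's range is limited). The gripper opens to 85 mm and grips with 20 to 120 N. Pads are 22 mm wide; open, the fingers measure 114 mm over their backs; the gripper's body (76 mm by 85 mm) begins 54 mm behind the grasp point. The pads swing forward as they close: fully open they stand 13 mm farther back than shut.
Start: joints at [-1.196, 0.353, 1.633, -0, 1.155, -0.002], TCP at [229.965, -581.157, 231.281] pointing down, gripper open.
Joint ranges: [-2.63, 2.63], [-0.92, 2.1], [0.06, 2.66], [-1.3, 4.44], [0, 2.69], [-3.02, 3.02]. Speed limits (rad/s): [2.22, 2.22, 2.79, 3.14, 3.14, 3.14].

## Interface

Orientations are given as [roll, pitch, yaw] about the fixed x, y, z axes, in that order (R = Rz(yaw) Ry(pitch) Rx(roll)).
In Python, from rig import r gives the robot as it stands.
- The arm moves only by the tool servo_tool, never from a script. Its argument "deltas" is a list of rows, each an object of numbers: "x", "y", "z": the shift along the world's x, y, z in mm; "rx", "ry", "rz": the turn, a rotation vector about the world's x, y, z in rad; "gripper": the gripper's target within -1 to 1 (fully open at 1, half-way at 0, shut at -1). A call has 1 to 10 rows; each row is the pose to reach, as a shift and turn from the pose commanded when the call began; what a row does not reach only later rows make up. A row lasts 1/10 s, in which the tool goes at most 50 mm and 8.59 degrees, less where a joint would pass 70% of its speed; a pose out of reach is approached as far as the arm can. A call with a gripper value outside its range is refused whole. The fingers move at their own pace and stop on an object; "newtons" is the grip in N (left out, the last holds). Time passes only in rows, so rows that repeat a pose let the fingers close. It gives the time, the measured TCP pose, the force, the opening and the grip force at its end, in the units of the state.
- r.sense(): the state, without advancing time (a new reading comes with each control period).
- r.grab_frame(name): name is "side" or "top" or "wrist"; returns the picture (420x560x3 uint8, blue, green, red); there is no depth.
- r.camera_params(name): a dict with "mtx" (3x3 intrinsics, pixels), "D" ([k1, k2, p1, p2, k3] as OpenCV has them; the pictures are not rectified), "eye" and "orientation" of the camera in the world. Camera axes: x right, y down, z forward; pixel columns grow to the right and rows downward; lengths in mm; the calibration is good to about 2 mm. A picture is of the moment at which its call begins: read the wrist's pose just before it. camera_params takes no time and is no camera call; for the wrist camera it gives the pose at the moment of the call.
- r.sign_off(): hands the job in; it is judged then, once.
Trained networks look in the newest picture that a camera, given by its name, has taken for a name from the list of things; names that differ only in an ending like _2 or _b are one class to them, and where a whole thing is asked for, a point or a joint stands for the part that bears it (a point fixed in the world has none). Each returns a list of dicts, best first, with "conf" (0 to 1); they miss things now and then, are a little off and sometimes report something else, mostly with a low value. They report only what shows in the picture. A call takes as long as a camera call. They do not tell look-alikes from the thing itself.
- r.recognise(name, camera): "box" ([left, top, width, height] in pixels, round what is visible of it).
The state is a dict: "clock": time; "qpos": joint angles; "qvel": joint speeds; "joint_efforts": joint torques, N m; "eef_pos": TCP position; "tcp_rot": TCP orientation; "contact_force": force on the tool from outside, world axes, zero at the start; "wrist_torque": the same for the moment, N m; "opening": opening from 0.0 (shut) to 1.0 (fully open); "grasp_force": force on a finger pad.
Only numpy, scipy, OpenCV 4.12 (cv2) and the standard library are available. Lean on these libraries where they do the work, as an engineer would, in place of code of your own. Each camera call takes 0.05 s, during which the arm holds its last target. There are 200 camera calls.

## Working session

There is one attempt and no reset: what is moved stays moved. The work goes in short steps, Python scripts to look and compute and a tool call to move; the robot and the scene stay as the last step left them, time stands still between calls to the robot, and variables do not carry over. Pictures are saved under pics/ and viewed, at most 10 in all, crops included, and the job is handed in when it is done.

Besides the shell and the picture viewer there is one more tool, called as name(argument=value, ...), one argument or row to a line, values as JSON. servo_tool: Moves the arm, as the interface text tells. Its arguments: {"type":"object","properties":{"deltas":{"type":"array","items":{"type":"object","properties":{"x":{"type":"number"},"y":{"type":"number"},"z":{"type":"number"},"rx":{"type":"number"},"ry":{"type":"number"},"rz":{"type":"number"},"gripper":{"type":"number"}}}},"newtons":{"type":"number"}},"required":["deltas"]}

```bash
ls; mkdir -p pics; cat > h.py <<'E'
import numpy as np, cv2, json
from scipy.spatial.transform import Rotation as R
from rig import r
def cam(n):
    p=r.camera_params(n); return p
E
python3 - <<'E'
from h import *
for n in ("side","top"):
    f=r.grab_frame(n); cv2.imwrite(f"pics/{n}0.png",f)
    p=r.camera_params(n); print(n,p)
    for t in ["boom_bracket","pin_knob","pin_hole","clip_stand","clip_grip","u_grip"]:
        print(t,[(d['box'],round(d['conf'],2)) for d in r.recognise(t,n)][:4])
print(r.camera_params("wrist"))
print(r.sense())
E
```

```text
pics
side {'mtx': array([[399.83209344,   0.        , 274.14978364],
       [  0.        , 399.83209344, 210.10782009],
       [  0.        ,   0.        ,   1.        ]]), 'D': array([-0.02110848,  0.        ,  0.        ,  0.        ,  0.        ]), 'eye': array([444.88841857, 858.01282751, 614.44451993]), 'orientation': array([-2.15303207,  0.01028214, -2.97113107])}
boom_bracket [([241.3, 148.3, 72.5, 99.7], 0.93)]
pin_knob [([273.3, 170.0, 27.5, 36.2], 0.54)]
pin_hole [([270.5, 170.2, 28.9, 35.2], 0.77)]
clip_stand [([298.7, 261.6, 80.8, 64.4], 0.82), ([144.4, 279.0, 98.1, 42.6], 0.66)]
clip_grip [([259.4, 236.6, 18.6, 56.4], 0.9), ([316.0, 234.1, 19.6, 47.1], 0.73), ([330.3, 213.8, 21.6, 57.7], 0.72)]
u_grip [([354.0, 247.5, 18.7, 49.8], 0.74)]
top {'mtx': array([[465.95188981,   0.        , 289.81930887],
       [  0.        , 465.95188981, 197.91461981],
       [  0.        ,   0.        ,   1.        ]]), 'D': array([-0.06082232,  0.        ,  0.        ,  0.        ,  0.        ]), 'eye': array([ 372.40108991,   62.03475337, 1106.66724812]), 'orientation': array([-2.9341934
[... 764 characters left out ...]
14e+00])}
{'clock': 0.7, 'qpos': array([-1.19637824e+00,  3.52973722e-01,  1.63339537e+00, -1.80814239e-05,
        1.15519424e+00, -2.41994874e-03]), 'qvel': array([-0.00019757, -0.00092922,  0.00050152,  0.0006748 ,  0.00081996,
        0.00134923]), 'joint_efforts': array([ 1.34636884e-04, -6.05015087e+01, -3.42388988e+01, -2.72039088e-04,
        8.02109498e-04,  3.45806370e-06]), 'eef_pos': array([ 229.97519576, -581.16026121,  231.29937742]), 'tcp_rot': array([3.14156337e+00, 1.66133529e-05, 3.76845340e-01]), 'contact_force': array([-0.49975623,  0.48720557, -0.17068191]), 'wrist_torque': array([ 0.04033367, -0.00730992, -0.01594834]), 'grasp_force': 0.0, 'opening': 1.0020452422878614}
```

```bash
python3 - <<'E'
import cv2
a=cv2.imread("pics/top0.png")[130:320,150:400]; cv2.imwrite("pics/top1.png",cv2.resize(a,None,fx=3.1,fy=3.1,interpolation=cv2.INTER_CUBIC))
a=cv2.imread("pics/side0.png")[130:340,140:400]; cv2.imwrite("pics/side1.png",cv2.resize(a,None,fx=2.8,fy=2.8,interpolation=cv2.INTER_CUBIC))
E
```

```text
(no output)
```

View pics/top1.png

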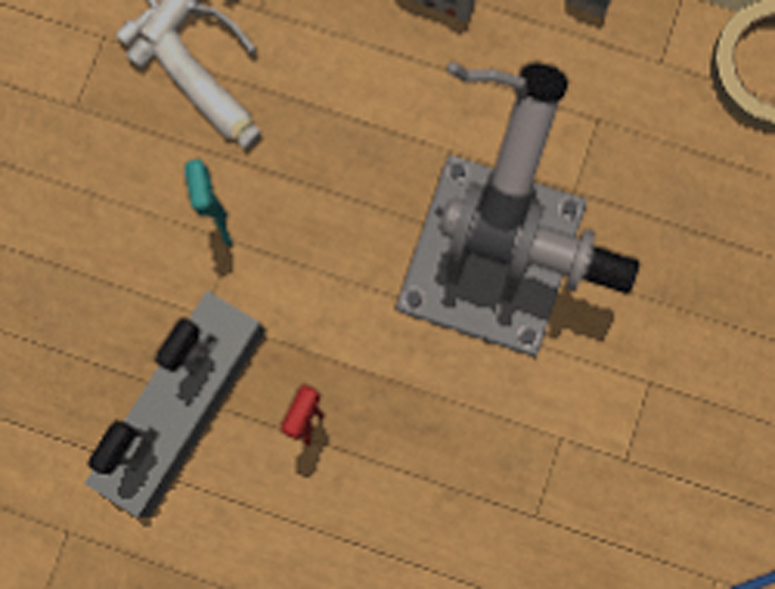

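View pics/side1.png

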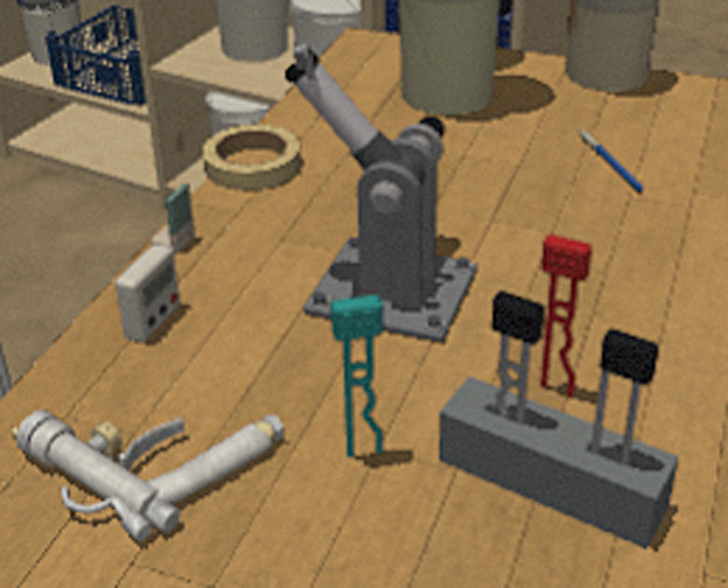

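```bash
cat >> h.py <<'E'
def pp(n,p=None):
    p=p or r.camera_params(n); return p, R.from_euler('xyz',p['orientation']).as_matrix()
def ray(n,uv,p=None):
    p,M=pp(n,p); q=cv2.undistortPoints(np.array([[uv]],float),p['mtx'],p['D'])[0,0]
    d=M@np.r_[q,1]; return p['eye'],d/np.linalg.norm(d)
def onz(n,uv,z,p=None):
    e,d=ray(n,uv,p); return e+d*(z-e[2])/d[2]
def tri(*rays):
    A=sum(np.eye(3)-np.outer(d,d) for e,d in rays); b=sum((np.eye(3)-np.outer(d,d))@e for e,d in rays)
    x=np.linalg.solve(A,b); return x,[round(float(np.linalg.norm((np.eye(3)-np.outer(d,d))@(x-e))),1) for e,d in rays]
def proj(n,X,p=None):
    p,M=pp(n,p); rv=cv2.Rodrigues(M.T)[0]; return cv2.projectPoints(np.array(X,float).reshape(-1,3),rv,-M.T@p['eye'],p['mtx'],p['D'])[0][:,0]
E
python3 - <<'E'
from h import *
np.set_printoptions(precision=1,suppress=True)
T=lambda x,y:(150+x/3.1-.5,130+y/3.1-.5); S=lambda x,y:(140+x/2.8-.5,130+y/2.8-.5)
c=[onz("top",T(*q),10)[:2] for q in [(452,157),(586,200),(538,355),(398,310)]]
print(c,np.mean(c,0),[np.linalg.norm(c[i]-c[(i+1)%4]) for i in range(4)])
for k in range(2): pass
d=(c[0]-c[1])+(c[3]-c[2]); print("yaw of y axis",np.degrees(np.arctan2(d[1],d[0])))
d=(c[0]-c[3])+(c[1]-c[2]); print("yaw of x",np.degrees(np.arctan2(d[1],d[0])))
for nm,t,s in [("knob",(611,268),(432,127)),("pinend",(450,220),(387,195)),("clip",(179,345),(517,317)),("u",(116,447),(629,356)),("red",(300,411),(567,258)),("teal",(201,185),(357,318))]:
    print(nm,tri(ray("top",T(*t)),ray("side",S(*s))))
E
```

```text
[array([646. ,  91.1]), array([628.3, -17.2]), array([502.9,   2.6]), array([520.4, 113.4])] [574.4  47.5] [np.float64(109.68752661484578), np.float64(126.8840609419197), np.float64(112.11597087386338), np.float64(127.57588327311649)]
yaw of y axis 80.85674100142394
yaw of x -9.526072253349971
knob (array([553.9, -31.7, 131.8]), [1.3, 1.3])
pinend (array([573.7,  82.5, 126.8]), [1.4, 1.4])
clip (array([457. , 248.6, 142. ]), [0.9, 0.9])
u (array([383. , 277.3, 141.2]), [0.1, 0.1])
red (array([426.1, 161.4, 134.3]), [0.0, 0.0])
teal (array([568. , 256.3, 133.8]), [0.4, 0.4])
```

servo_tool(
  deltas=[
    {"x": 163, "y": 270, "z": 30, "rz": 0.5, "gripper": 1},
    {"x": 163, "y": 270, "z": 30, "rz": 0.5},
    {"x": 163, "y": 270, "z": 30, "rz": 0.5},
    {"x": 163, "y": 270, "z": 30, "rz": 0.5},
    {"x": 163, "y": 270, "z": 30, "rz": 0.5},
    {"x": 163, "y": 270, "z": 30, "rz": 0.5},
    {"x": 326, "y": 535, "z": 30, "rz": 1.03},
    {"x": 326, "y": 535, "z": 30, "rz": 1.03},
    {"x": 326, "y": 535, "z": 30, "rz": 1.03},
    {"x": 326, "y": 535, "z": 30, "rz": 1.03},
  ],
)

```text
invalid input
```

servo_tool(
  deltas=[
    {"x": 50, "y": 83, "z": 30, "rx": 0, "ry": 0, "rz": 0.15, "gripper": 1},
    {"x": 326, "y": 535, "z": 30, "rx": 0, "ry": 0, "rz": 1.03, "gripper": 1},
  ],
  newtons=30,
)

```text
clock: 0.9
eef_pos: [280.9, -498.0, 248.5]
tcp_rot: [3.14, 0.0, 0.68]
contact_force: [1.6, 1.0, -0.5]
opening: 1.002
grasp_force: 0.0
```

servo_tool(
  deltas=[
    {"x": 275, "y": 452, "z": 12, "rx": 0, "ry": 0, "rz": 0.727, "gripper": 1},
    {"x": 275, "y": 452, "z": 12, "rx": 0, "ry": 0, "rz": 0.727, "gripper": 1},
    {"x": 275, "y": 452, "z": 12, "rx": 0, "ry": 0, "rz": 0.727, "gripper": 1},
    {"x": 275, "y": 452, "z": 12, "rx": 0, "ry": 0, "rz": 0.727, "gripper": 1},
    {"x": 275, "y": 452, "z": 12, "rx": 0, "ry": 0, "rz": 0.727, "gripper": 1},
    {"x": 275, "y": 452, "z": 12, "rx": 0, "ry": 0, "rz": 0.727, "gripper": 1},
    {"x": 275, "y": 452, "z": 12, "rx": 0, "ry": 0, "rz": 0.727, "gripper": 1},
    {"x": 275, "y": 452, "z": 12, "rx": 0, "ry": 0, "rz": 0.727, "gripper": 1},
    {"x": 275, "y": 452, "z": 12, "rx": 0, "ry": 0, "rz": 0.727, "gripper": 1},
    {"x": 275, "y": 452, "z": 12, "rx": 0, "ry": 0, "rz": 0.727, "gripper": 1},
  ],
)

```text
clock: 1.9
eef_pos: [541.3, -68.5, 259.1]
tcp_rot: [3.141, 0.0, 1.404]
contact_force: [-0.4, -0.7, 0.5]
opening: 1.0
grasp_force: 0.0
```

servo_tool(
  deltas=[
    {"x": 0, "y": 0, "z": 0, "rx": 0, "ry": 0, "rz": 0, "gripper": 1},
  ],
)

```text
clock: 2.0
eef_pos: [543.2, -65.8, 259.1]
tcp_rot: [3.14, -0.002, 1.408]
contact_force: [0.2, -0.5, 0.1]
opening: 1.0
grasp_force: 0.0
```

```bash
python3 - <<'E'
from h import *
np.set_printoptions(precision=2,suppress=True)
s=r.sense(); print(s['clock'],s['eef_pos'],s['tcp_rot'],s['qpos'])
p=r.camera_params("wrist"); f=r.grab_frame("wrist"); cv2.imwrite("pics/w1.png",f); print(p['eye'],p['orientation'])
for t in ["pin_knob","boom_bracket"]: print(t,[(d['box'],round(d['conf'],2)) for d in r.recognise(t,"wrist")][:4])
E
```

```text
2.0 [543.19 -65.82 259.06] [ 3.14 -0.    1.41] [-0.12  0.2   1.77  0.    1.16  0.04]
[554.72   5.17 402.99] [ 2.86 -0.   -0.16]
pin_knob []
boom_bracket [([234.7, 0.0, 230.3, 189.3], 0.62)]
```

View pics/w1.png

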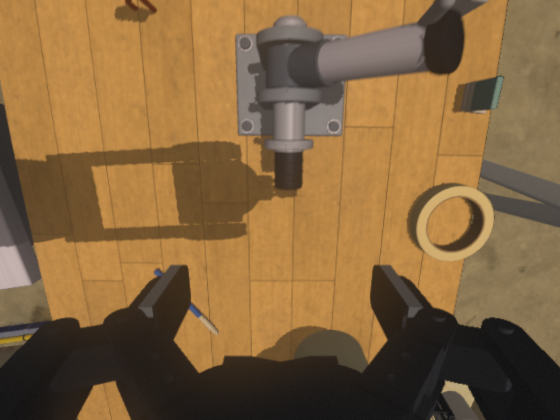

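```bash
python3 - <<'E'
from h import *
np.set_printoptions(precision=1,suppress=True)
w=lambda uv,z:onz("wrist",uv,z)
c=np.array([w(q,10)[:2] for q in [(237,34),(345,36),(345,135),(239,136)]])
print(c,c.mean(0))
print("knob far end axis z130",w((288,188),130),"knob z120",w((288,168),125))
print("flange",w((267,146),120),w((313,146),120), "shank",w((289,120),130),"boss end",w((290,20),126))
# predict from bracket model
for yaw,cc in [(-9.4,(574.4,47.5)),(-9.4,c.mean(0))]:
    M=R.from_euler('z',yaw,degrees=True).as_matrix()
    P=lambda x,y,z:M@np.array([x,y,z])+np.r_[cc,0]
    for cn in ("wrist","top"): print(cn,proj(cn,[P(0,-95,120),P(0,-113,133),P(0,10,120),P(-65,57.5,10),P(65,57.5,10),P(65,-57.5,10),P(-65,-57.5,10)]).tolist())
    print(P(0,-95,120))
E
```

```text
[[520.3 109.2]
 [642.5  86.8]
 [629.8 -24. ]
 [500.   -3.6]] [573.2  42.1]
knob far end axis z130 [550.4 -54.2 130. ] knob z120 [553.2 -37.1 125. ]
flange [537.8 -15.2 120. ] [578.6 -22.  120. ] shank [560.5   3.7 130. ] boss end [573.7  80.1 126. ]
wrist [[295.47924244482215, 176.01271919042983], [295.9394590100159, 198.26808024232557], [296.84320741092205, 51.444259483600575], [235.44788884109784, 28.775382842780118], [348.9651733708937, 28.780117488977595], [344.101238232653, 131.67494379216873], [238.87762413432796, 131.7830082309141]]
top [[352.8349718231143, 216.2675747681716], [361.76152734297216, 217.8754370258928], [306.36778233290147, 201.1782755356154], [277.2276808586399, 229.7118425183589], [294.39245414135723, 179.23591323746737], [339.6802080540498, 193.833081167307], [323.44876118297594, 244.95290220536168]]
[558.9 -46.2 120. ]
wrist [[295.05283661792333, 181.9585510519482], [295.4971290988211, 204.25812416257727], [296.37775148506165, 58.59904733352309], [235.32768939232614, 34.07101307938359], [348.4443071979678, 34.06343409736624], [343.60489904537656, 136.27429625015606], [238.77364768503458, 136.38816800332057]]
top [[355.2563091586916, 217.21224827072683], [364.2180086688864, 218.83331527105977], [308.76198188392425, 202.11311319992913], [279.39826679435396, 230.57445704411273], [296.5210568125632, 180.06050021859588], [341.8354208558254, 194.66830560945152], [325.6480040673653, 245.82354018988556]]
[557.7 -51.6 120. ]
```

servo_tool(
  deltas=[
    {"x": 11, "y": 25, "z": -50, "rx": 0.1, "ry": -0.016, "rz": 0, "gripper": 0.2},
    {"x": 11, "y": 25, "z": -100, "rx": 0.197, "ry": -0.033, "rz": 0, "gripper": 0.2},
    {"x": 11, "y": 25, "z": -110, "rx": 0.197, "ry": -0.033, "rz": 0, "gripper": 0.2},
    {"x": 11, "y": 25, "z": -110, "rx": 0.197, "ry": -0.033, "rz": 0, "gripper": 0.2},
    {"x": 11, "y": 25, "z": -110, "rx": 0.197, "ry": -0.033, "rz": 0, "gripper": 0.2},
  ],
)

```text
clock: 2.65
eef_pos: [551.5, -46.7, 149.4]
tcp_rot: [3.142, -0.199, 1.402]
contact_force: [0.8, 0.0, 0.2]
opening: 0.6
grasp_force: 0.0
```

```bash
python3 - <<'E'
from h import *
np.set_printoptions(precision=2,suppress=True)
s=r.sense(); print(s['clock'],s['eef_pos'],s['tcp_rot'],s['qpos'])
f=r.grab_frame("wrist"); cv2.imwrite("pics/w2.png",f)
p=r.camera_params("wrist")
for t in ["pin_knob"]: print(t,[(d['box'],round(d['conf'],2)) for d in r.recognise(t,"wrist")][:4])
print(proj("wrist",[(555,-36,120),(555,-36,133),(552,-54,133)]))
E
```

```text
2.65 [551.5  -46.71 149.38] [ 3.14 -0.2   1.4 ] [-0.21  0.34  1.87  0.25  0.95 -0.19]
pin_knob [([246.6, 15.8, 75.0, 253.9], 0.65)]
[[280.8  241.48]
 [280.93 245.4 ]
 [281.   276.84]]
```

View pics/w2.png

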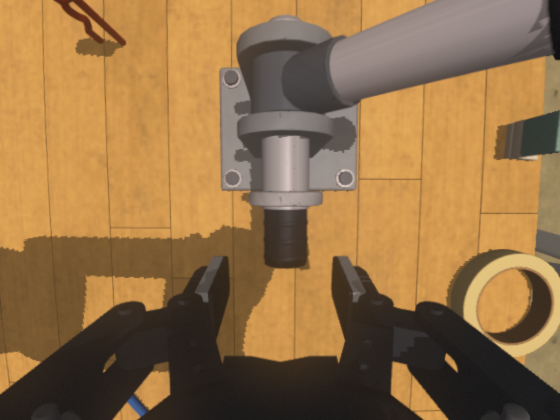

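servo_tool(
  deltas=[
    {"x": 5.5, "y": 11, "z": -25, "rx": 0, "ry": 0, "rz": 0, "gripper": 0.2},
    {"x": 5.5, "y": 11, "z": -48, "rx": 0, "ry": 0, "rz": 0, "gripper": 0.2},
    {"x": 5.5, "y": 11, "z": -48, "rx": 0, "ry": 0, "rz": 0, "gripper": 0.2},
    {"x": 5.5, "y": 11, "z": -48, "rx": 0, "ry": 0, "rz": 0, "gripper": -1},
    {"x": 5.5, "y": 11, "z": -48, "rx": 0, "ry": 0, "rz": 0, "gripper": -1},
    {"x": 5.5, "y": 11, "z": -48, "rx": 0, "ry": 0, "rz": 0, "gripper": -1},
    {"x": 5.5, "y": 11, "z": -48, "rx": 0, "ry": 0, "rz": 0, "gripper": -1},
    {"x": 5.5, "y": 11, "z": -48, "rx": 0, "ry": 0, "rz": 0, "gripper": -1},
  ],
  newtons=30,
)

```text
clock: 3.55
eef_pos: [556.4, -34.4, 102.4]
tcp_rot: [-3.141, -0.2, 1.404]
contact_force: [-6.1, -0.3, 4.5]
opening: 0.294
grasp_force: 29.6
```

servo_tool(
  deltas=[
    {"x": 0.4, "y": 5, "z": 0, "rx": 0, "ry": 0, "rz": 0, "gripper": -1},
    {"x": 1.2, "y": 10, "z": 0, "rx": 0, "ry": 0, "rz": 0, "gripper": -1},
    {"x": 2, "y": 15, "z": 0, "rx": 0, "ry": 0, "rz": 0, "gripper": -1},
    {"x": 2.9, "y": 20, "z": 0, "rx": 0, "ry": 0, "rz": 0, "gripper": -1},
    {"x": 3.7, "y": 25, "z": 0, "rx": 0, "ry": 0, "rz": 0, "gripper": -1},
  ],
)

```text
clock: 4.05
eef_pos: [560.5, -10.0, 102.5]
tcp_rot: [3.141, -0.199, 1.404]
contact_force: [-4.7, -2.4, 5.4]
opening: 0.294
grasp_force: 29.6
```

servo_tool(
  deltas=[
    {"x": 0.5, "y": 3, "z": 0, "rx": 0, "ry": 0, "rz": 0, "gripper": -1},
    {"x": 1, "y": 6, "z": 0, "rx": 0, "ry": 0, "rz": 0, "gripper": -1},
    {"x": 1.4, "y": 9, "z": 0, "rx": 0, "ry": 0, "rz": 0, "gripper": -1},
  ],
)

```text
clock: 4.35
eef_pos: [561.6, -4.0, 102.3]
tcp_rot: [3.14, -0.194, 1.407]
contact_force: [-10.6, -21.9, 8.9]
opening: 0.291
grasp_force: 30.3
```

servo_tool(
  deltas=[
    {"x": -0.5, "y": -3, "z": 0, "rx": 0, "ry": 0, "rz": 0, "gripper": 0.1},
    {"x": -0.5, "y": -3, "z": 0, "rx": 0, "ry": 0, "rz": 0, "gripper": 0.1},
    {"x": -0.5, "y": -3, "z": 0, "rx": 0, "ry": 0, "rz": 0, "gripper": 0.1},
    {"x": -1, "y": -7, "z": 45, "rx": 0, "ry": 0, "rz": 0, "gripper": 0.1},
    {"x": -5, "y": -10, "z": 95, "rx": 0, "ry": 0, "rz": 0, "gripper": 0.1},
    {"x": -30, "y": -10, "z": 135, "rx": -0.1, "ry": 0.016, "rz": 0, "gripper": 0.5},
    {"x": -70, "y": 5, "z": 165, "rx": -0.197, "ry": 0.033, "rz": 0.1, "gripper": 0.5},
    {"x": -105, "y": 40, "z": 175, "rx": -0.197, "ry": 0.033, "rz": 0.25, "gripper": 0.5},
    {"x": -130, "y": 80, "z": 175, "rx": -0.197, "ry": 0.033, "rz": 0.4, "gripper": 0.5},
    {"x": -150, "y": 120, "z": 175, "rx": -0.197, "ry": 0.033, "rz": 0.55, "gripper": 0.5},
  ],
)

```text
clock: 5.35
eef_pos: [410.6, 120.9, 277.0]
tcp_rot: [-3.09, -0.01, 1.956]
contact_force: [0.4, 0.5, 0.1]
opening: 0.751
grasp_force: 0.0
```

```bash
python3 - <<'E'
from h import *
np.set_printoptions(precision=2,suppress=True)
s=r.sense(); print(s['clock'],s['eef_pos'],s['tcp_rot'],s['qpos'],s['contact_force'])
f=r.grab_frame("wrist"); cv2.imwrite("pics/w3.png",f)
f=r.grab_frame("side"); cv2.imwrite("pics/s3.png",f); f=r.grab_frame("top"); cv2.imwrite("pics/t3.png",f)
a=cv2.resize(cv2.imread("pics/s3.png")[150:240,220:340],None,fx=4,fy=4,interpolation=cv2.INTER_CUBIC)
b=cv2.resize(cv2.imread("pics/t3.png")[140:260,260:380],None,fx=3,fy=3,interpolation=cv2.INTER_CUBIC)
c=np.zeros((360,840,3),np.uint8); c[:,:480]=a; c[:,480:]=b; cv2.imwrite("pics/st3.png",cv2.resize(c,(800,343)))
E
```

```text
5.35 [410.57 120.86 276.96] [-3.09 -0.01  1.96] [ 0.28  0.02  1.94  0.    1.23 -0.11] [0.4  0.53 0.08]
```

View pics/st3.png

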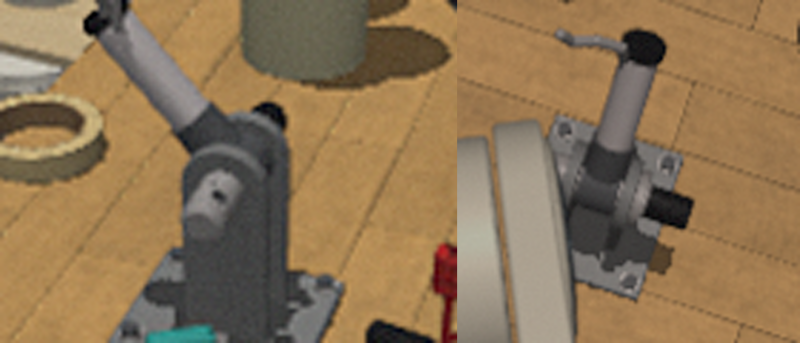

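View pics/w3.png

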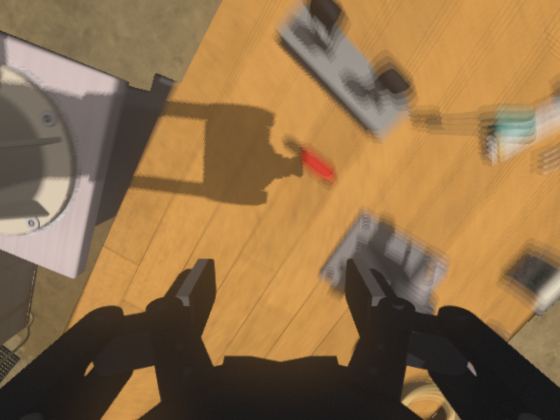

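```bash
cat >> h.py <<'E'
def rv(yaw,tilt=0,axis=(0,1,0)):
    s=r.sense(); T=R.from_rotvec(np.array(axis)*tilt)*R.from_euler('xyz',[np.pi,0,yaw])
    return (T*R.from_euler('xyz',s['tcp_rot']).inv()).as_rotvec().round(3)
E
python3 -c "
from h import *
print(rv(2.77), r.sense()['eef_pos'])"
```

```text
[ 0.031 -0.045  0.815] [411.1804927  121.62555342 276.30778563]
```

servo_tool(
  deltas=[
    {"x": 10, "y": 30, "z": 0, "rx": 0.004, "ry": -0.006, "rz": 0.1, "gripper": 0.3},
    {"x": 20, "y": 75, "z": -10, "rx": 0.012, "ry": -0.015, "rz": 0.25, "gripper": 0.3},
    {"x": 30, "y": 110, "z": -30, "rx": 0.018, "ry": -0.025, "rz": 0.4, "gripper": 0.3},
    {"x": 40, "y": 124, "z": -50, "rx": 0.025, "ry": -0.035, "rz": 0.55, "gripper": 0.3},
    {"x": 46, "y": 127, "z": -70, "rx": 0.031, "ry": -0.045, "rz": 0.7, "gripper": 0.3},
    {"x": 46, "y": 127, "z": -76, "rx": 0.031, "ry": -0.045, "rz": 0.815, "gripper": 0.3},
    {"x": 46, "y": 127, "z": -76, "rx": 0.031, "ry": -0.045, "rz": 0.815, "gripper": 0.3},
    {"x": 46, "y": 127, "z": -76, "rx": 0.031, "ry": -0.045, "rz": 0.815, "gripper": 0.3},
  ],
)

```text
clock: 6.3
eef_pos: [458.7, 245.9, 200.0]
tcp_rot: [-3.14, 0.0, 2.76]
contact_force: [0.5, -0.0, 0.3]
opening: 0.65
grasp_force: 0.0
```

```bash
python3 - <<'E'
from h import *
np.set_printoptions(precision=2,suppress=True)
s=r.sense(); print(s['clock'],s['eef_pos'],s['tcp_rot'],s['qpos'])
f=r.grab_frame("wrist"); cv2.imwrite("pics/w4.png",f); g=r.grab_frame("top"); cv2.imwrite("pics/t4.png",g)
print([(d['box'],round(d['conf'],2)) for d in r.recognise("clip_grip","wrist")][:4])
# predicted grip corners
a=np.radians(-21.2); ex=np.array([np.cos(a),np.sin(a),0]); ey=np.array([-ex[1],ex[0],0]); C=np.array([457,248.6,140])
pts=[C+sx*18*ex+sy*7*ey+np.r_[0,0,15] for sx in(-1,1) for sy in (-1,1)]
q=proj("wrist",pts); print(q)
b=cv2.resize(g[150:240,260:360],None,fx=3,fy=3,interpolation=cv2.INTER_CUBIC)
c=np.zeros((420,860,3),np.uint8); c[:,:560]=f; c[:270,560:]=b; cv2.imwrite("pics/w4c.png",cv2.resize(c,(800,391)))
E
```

```text
6.3 [458.66 245.95 199.96] [-3.14  0.    2.76] [ 0.49  0.23  1.89 -0.    1.03 -0.7 ]
[([272.5, 186.7, 22.5, 71.8], 0.98), ([131.0, 177.3, 72.6, 82.2], 0.71), ([311.4, 261.2, 40.1, 96.7], 0.56), ([254.3, 63.9, 54.5, 176.2], 0.44)]
[[269.01 207.58]
 [291.02 207.38]
 [270.05 259.53]
 [290.97 259.34]]
```

View pics/w4c.png

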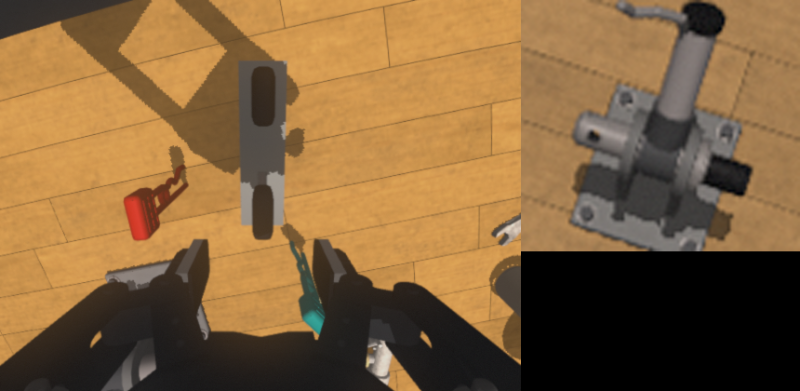

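```bash
python3 - <<'E'
from h import *
np.set_printoptions(precision=2,suppress=True)
def dark(fn,x0,y0,w,h):
    g=cv2.cvtColor(cv2.imread(fn),cv2.COLOR_BGR2GRAY).astype(float)[y0:y0+h,x0:x0+w]; print(g.astype(int))
    wt=np.clip(np.percentile(g,60)-25-g,0,None); yy,xx=np.mgrid[y0:y0+h,x0:x0+w]; return (wt*xx).sum()/wt.sum(),(wt*yy).sum()/wt.sum()
t=dark("pics/t4.png",282,193,10,10); s=dark("pics/s3.png",272,196,10,10)
print(t,s,tri(ray("top",t),ray("side",s)))
b=np.radians(-9.4); ex=np.array([np.cos(b),np.sin(b),0]); ey=np.array([-ex[1],ex[0],0])
print("predicted hole from knob",np.array([562.3,.2,120])+105*ey)
for H in ([579.4,103.8,120],):
    m=np.array(H)+14*(-.469*ex+np.r_[0,0,.883]); print("mouth",m,proj("top",[m]),proj("side",[m]))
E
```

```text
[[147 141 133 130 125 126 124 120 117 115]
 [151 152 151 145 139 132 129 127 128 119]
 [143 156 166 169 165 157 148 140 135 127]
 [135 145 132 122 151 163 163 162 152 142]
 [127 121  80  30  87 125 150 161 160 158]
 [118  99  53  23  33  59 109 138 148 154]
 [106  85  49  34  39  33  84 119 132 137]
 [ 93  89  80  62  55  60  98 115 121 124]
 [ 72  80  85  84  82  87 102 108 114 116]
 [102  76  64  70  79  87  91  98 102 107]]
[[ 62  91 131 152 145 145 155 149 138 102]
 [ 80 121 140 131 127 149 147 141 135 128]
 [ 98 142 146 129 120 150 138 134 131 123]
 [122 147 150 144 130 127 137 130 123 115]
 [143 145 151 118  56  64 104 123 115 109]
 [140 146 142 113  45  34  58  93 115  99]
 [137 142 144 132 104  75  62  88 108  87]
 [144 150 138 131 135 102  93  96  94  79]
 [143 142 141 131 126 115 122 100  80  72]
 [128 132 139 131 124 113 106  86  70  67]]
(np.float64(285.22058823529414), np.float64(199.37408088235293)) (np.float64(277.5729877216917), np.float64(201.39154160982264)) (array([571.11, 102.62, 133.49]), [1.0, 1.0])
predicted hole from knob [579.45 103.79 120.  ]
mouth [572.92 104.87 132.36] [[284.37 198.04]] [[277.04 202.37]]
```

servo_tool(
  deltas=[
    {"x": -0.5, "y": 4, "z": -40, "rx": 0, "ry": 0, "rz": 0.01, "gripper": 0.3},
    {"x": -0.5, "y": 4, "z": -79, "rx": 0, "ry": 0, "rz": 0.01, "gripper": 0.3},
    {"x": -0.5, "y": 4, "z": -79, "rx": 0, "ry": 0, "rz": 0.01, "gripper": 0.3},
    {"x": -0.5, "y": 4, "z": -79, "rx": 0, "ry": 0, "rz": 0.01, "gripper": -1},
    {"x": -0.5, "y": 4, "z": -79, "rx": 0, "ry": 0, "rz": 0.01, "gripper": -1},
    {"x": -0.5, "y": 4, "z": -79, "rx": 0, "ry": 0, "rz": 0.01, "gripper": -1},
    {"x": -0.5, "y": 4, "z": -79, "rx": 0, "ry": 0, "rz": 0.01, "gripper": -1},
    {"x": -0.5, "y": 4, "z": -79, "rx": 0, "ry": 0, "rz": 0.01, "gripper": -1},
  ],
  newtons=60,
)

```text
clock: 7.25
eef_pos: [458.4, 250.3, 122.6]
tcp_rot: [-3.141, 0.002, 2.776]
contact_force: [-1.5, -3.5, 8.3]
opening: 0.157
grasp_force: 59.6
```

servo_tool(
  deltas=[
    {"x": 0, "y": 0, "z": 15, "rx": 0, "ry": 0, "rz": 0, "gripper": -1},
    {"x": 0, "y": 0, "z": 35, "rx": 0, "ry": 0, "rz": 0, "gripper": -1},
    {"x": 0, "y": 0, "z": 60, "rx": 0, "ry": 0, "rz": 0, "gripper": -1},
    {"x": 0, "y": 0, "z": 100, "rx": 0, "ry": 0, "rz": 0.05, "gripper": -1},
    {"x": 10, "y": -20, "z": 135, "rx": 0, "ry": 0, "rz": 0.1, "gripper": -1},
    {"x": 15, "y": -40, "z": 150, "rx": 0, "ry": 0, "rz": 0.2, "gripper": -1},
    {"x": 15, "y": -40, "z": 150, "rx": 0, "ry": 0, "rz": 0.2, "gripper": -1},
  ],
)

```text
clock: 7.95
eef_pos: [474.5, 209.6, 274.6]
tcp_rot: [3.14, 0.006, 2.976]
contact_force: [0.4, -0.5, -1.2]
opening: 0.154
grasp_force: 58.5
```

```bash
python3 - <<'E'
from h import *
np.set_printoptions(precision=2,suppress=True)
s=r.sense(); print(s['clock'],s['eef_pos'],s['tcp_rot'],s['qpos'],s['opening'])
f=r.grab_frame("wrist"); cv2.imwrite("pics/w5.png",f); g=r.grab_frame("side"); cv2.imwrite("pics/s5.png",g)
p=s['eef_pos']; q=proj("side",[p,p-np.r_[0,0,113]]); print(q)
c0=q.mean(0).astype(int); print(c0)
b=cv2.resize(g[c0[1]-45:c0[1]+60,c0[0]-50:c0[0]+50],None,fx=4,fy=4,interpolation=cv2.INTER_CUBIC)
a=cv2.resize(f[150:420,180:400],(342,420),interpolation=cv2.INTER_CUBIC)
cv2.imwrite("pics/w5c.png",np.hstack([a,b]))
M=R.from_euler('xyz',s['tcp_rot']).as_matrix(); print(M)
E
```

```text
7.95 [474.45 209.62 274.56] [3.14 0.01 2.98] [ 0.41  0.14  1.81 -0.    1.18 -0.99] 0.15425856192100953
[[320.69 170.95]
 [317.61 222.01]]
[319 196]
[[-0.99  0.16  0.01]
 [ 0.16  0.99  0.  ]
 [-0.01  0.   -1.  ]]
```

View pics/w5c.png

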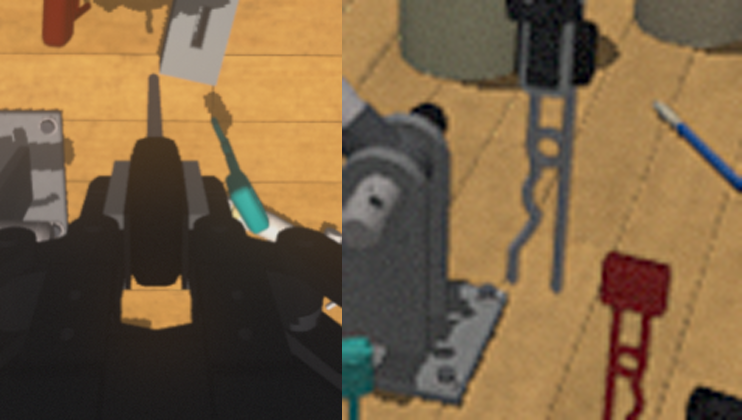

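```bash
python3 - <<'E'
from h import *
np.set_printoptions(precision=2,suppress=True)
s=r.sense(); M=R.from_euler('xyz',s['tcp_rot']).as_matrix(); p=s['eef_pos']
f=cv2.cvtColor(cv2.imread("pics/w5.png"),cv2.COLOR_BGR2GRAY); print(f[194:206:1,272:288])
x,e=tri(ray("wrist",(279,200)),ray("side",(322.4,222.6))); print(x,e, "tool",M.T@(x-p))
exp=p+M@np.array([8,0,113.]); print("exp",exp,proj("wrist",[exp]),proj("side",[exp]))
ey=np.array([.163,.987,0]); ey/=np.linalg.norm(ey)
T=R.from_rotvec(ey*-.4887).as_matrix()@R.from_euler('xyz',[np.pi,0,2.978]).as_matrix()
H=np.array([578,102.5,120.5])
for h in (120,80,55,22,0):
    print(h,H-T@np.array([8,0,58.])+h*-T[:,2])
print(R.from_matrix(T@M.T).as_rotvec(),-T[:,2])
E
```

```text
[[172 173 174 175 172 168 166 166 166 163 142 141 164 167 167 166]
 [171 172 174 175 173 169 168 168 168 165 151 148 164 166 166 167]
 [168 170 172 174 172 167 161 163 166 167 161 160 166 167 167 166]
 [168 168 170 169 161 142 125 132 147 164 171 171 171 169 168 168]
 [168 168 167 155 123  97  89  91 104 137 166 174 175 174 172 172]
 [169 170 165 140  99  86  85  85  87 109 148 171 173 174 174 175]
 [170 171 161 126  89  84  85  85  84  98 140 169 173 174 176 177]
 [172 172 162 128  89  84  85  84  85  93 139 171 175 174 175 176]
 [176 173 163 128  89  84  85  85  84  92 139 173 176 175 175 176]
 [176 173 162 128  89  85  84  85  85  92 138 172 176 176 176 175]
 [178 174 163 128  89  84  85  85  85  91 135 171 177 178 176 176]
 [177 174 163 128  90  85  85  84  84  89 126 165 179 179 178 176]]
[464.08 212.5  162.88] [0.9, 0.9] tool [  8.87   0.58 108.54]
exp [464.85 211.78 158.42] [[278.37 200.81]] [[322.34 224.38]]
120 [502.52 114.97 281.42]
80 [521.05 111.91 246.1 ]
55 [532.63 109.99 224.03]
22 [547.91 107.47 194.89]
0 [558.1  105.79 175.47]
[-0.08 -0.48  0.01] [-0.46  0.08  0.88]
```

servo_tool(
  deltas=[
    {"x": 5, "y": 0, "z": 15, "rx": -0.02, "ry": -0.12, "rz": 0.002, "gripper": -1},
    {"x": 10, "y": -10, "z": 25, "rx": -0.04, "ry": -0.24, "rz": 0.005, "gripper": -1},
    {"x": 20, "y": -25, "z": 25, "rx": -0.06, "ry": -0.36, "rz": 0.007, "gripper": -1},
    {"x": 32, "y": -55, "z": 20, "rx": -0.08, "ry": -0.48, "rz": 0.01, "gripper": -1},
    {"x": 35, "y": -80, "z": 5, "rx": -0.08, "ry": -0.48, "rz": 0.01, "gripper": -1},
    {"x": 40, "y": -97.5, "z": -15, "rx": -0.08, "ry": -0.48, "rz": 0.01, "gripper": -1},
    {"x": 45, "y": -97.5, "z": -26, "rx": -0.08, "ry": -0.48, "rz": 0.01, "gripper": -1},
    {"x": 45, "y": -97.5, "z": -26, "rx": -0.08, "ry": -0.48, "rz": 0.01, "gripper": -1},
    {"x": 45, "y": -97.5, "z": -26, "rx": -0.08, "ry": -0.48, "rz": 0.01, "gripper": -1},
  ],
)

```text
clock: 8.95
eef_pos: [517.7, 113.8, 244.5]
tcp_rot: [-3.139, 0.486, 2.986]
contact_force: [0.5, 0.2, -0.8]
opening: 0.155
grasp_force: 58.7
```

```bash
python3 - <<'E'
from h import *
np.set_printoptions(precision=2,suppress=True)
s=r.sense(); M=R.from_euler('xyz',s['tcp_rot']).as_matrix(); p=s['eef_pos']; print(s['clock'],p,s['tcp_rot'],s['contact_force'])
fs={n:r.grab_frame(n) for n in("wrist","side","top")}
for n,f in fs.items(): cv2.imwrite(f"pics/{n}6.png",f)
tip=p+M@np.array([8.5,.3,111]); mouth=np.array([571.5,103,133])
out=[]
for n,h,k in(("wrist",45,4),("side",25,7),("top",25,7)):
    q=proj(n,[tip,mouth,tip+14*M[:,2]]); print(n,q.tolist()); c=q[:2].mean(0).astype(int); c=np.clip(c,h,[560-h,420-h]); print(c-h)
    out.append(cv2.resize(fs[n][c[1]-h:c[1]+h,c[0]-h:c[0]+h],(264,264),interpolation=cv2.INTER_CUBIC))
cv2.imwrite("pics/c6.png",np.hstack(out))
E
```

```text
8.95 [517.66 113.81 244.52] [-3.14  0.49  2.99] [ 0.54  0.23 -0.83]
wrist [[278.52522696906567, 199.04888713732294], [276.07471982918787, 200.9666921847644], [278.5713306607822, 195.38449109253753]]
[232 155]
side [[281.93880372015576, 199.48046290898358], [277.7989448351912, 201.74996590165247], [279.1852924765883, 203.66425245736613]]
[254 175]
top [[282.51130263430525, 202.17971971585945], [285.1273871273059, 198.75465096491297], [283.56347557997213, 200.4750670417488]]
[258 175]
```

View pics/c6.png

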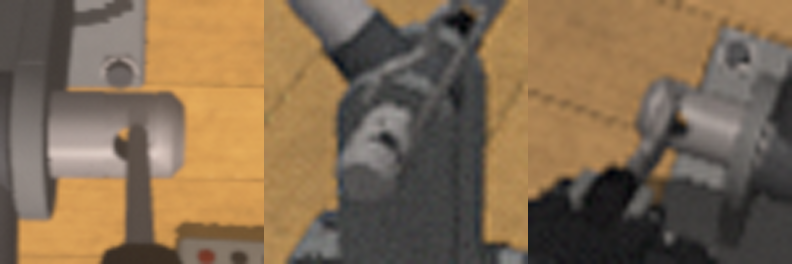

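```bash
python3 - <<'E'
from h import *
np.set_printoptions(precision=2,suppress=True,linewidth=200)
s=r.sense(); M=R.from_euler('xyz',s['tcp_rot']).as_matrix(); p=s['eef_pos']
f=cv2.cvtColor(cv2.imread("pics/wrist6.png"),cv2.COLOR_BGR2GRAY); print(f[192:216,264:292])
W=ray("wrist",(276,204)); 
for n,v in (("side",(277.4,201.3)),("top",(285.4,198.8))):
    x,e=tri(W,ray(n,v)); print(n,x,e,M.T@(x-p))
x,e=tri(W,ray("side",(277.4,201.3)),ray("top",(285.4,198.8))); print(x,e,M.T@(x-p))
E
```

```text
[[106 106 106 106 107 107 108 108 107 107 107 105 100 100 101 101 102 103 106 107 108 112 113 111 109 107 105 102]
 [112 113 112 112 112 113 114 113 114 114 113 109 102 102 103 103 103 104 108 114 115 117 118 117 114 113 109 107]
 [120 119 119 118 118 118 119 122 121 121 119 112 105 104 104 103 104 105 112 119 121 124 124 124 120 118 114 110]
 [126 126 126 125 124 124 126 127 126 124 123 116 106 105 104 104 105 106 116 125 127 130 132 130 126 123 120 115]
 [133 133 134 132 131 132 131 131 131 129 127 119 107 104 101 102 104 108 120 131 133 137 138 136 132 130 125 120]
 [141 141 140 140 138 137 137 138 138 136 132 121 104  95  92  95 100 112 127 137 139 144 145 142 140 137 131 124]
 [148 148 148 147 145 144 146 146 147 146 143 128 100  86  84  85  91 114 136 144 145 150 152 150 149 144 137 127]
 [153 153 153 153 152 153 154 153 154 159 159 137  96  83  83  82  86 101 131 149 152 157 159 157 153 149 141 131]
 [158 158 159 159 159 160 157 146 147 160 156 123  88  82  84  84  85  93 128 155 160 165 165 162 157 153 145 133]
 [163 163 163 163 163 161 150 119 109 136 144 117  85  82  84  84
[... 1145 characters left out ...]
3  83  83  84 103 141 167 171 175 177 179 177 162 143]
 [162 161 162 162 164 164 164 165 167 165 146 109  83  82  83  83  82  84  96 134 162 166 169 170 171 170 157 139]
 [156 156 156 156 158 159 162 163 163 161 143 107  84  82  83  82  82  83  95 132 157 160 161 161 161 160 149 139]
 [151 151 150 147 147 152 155 156 155 154 137 104  84  82  83  82  83  83  92 125 150 151 151 152 153 151 145 149]
 [150 149 148 142 141 147 149 149 150 148 132 101  84  81  83  84  82  83  87 118 144 146 148 149 150 148 148 155]]
side [572.85 102.85 134.59] [0.7, 0.7] [  2.45  -2.11 124.12]
top [570.65 102.66 137.79] [0.5, 0.5] [  2.84  -2.65 120.28]
[572.2  102.7  134.64] [1.1, 0.6, 1.1] [  2.97  -2.36 123.78]
```

servo_tool(
  deltas=[
    {"x": 4.5, "y": -3.3, "z": 2.7, "rx": 0, "ry": 0, "rz": 0, "gripper": -1},
    {"x": 7.3, "y": -3.8, "z": -2.6, "rx": 0, "ry": 0, "rz": 0, "gripper": -1},
    {"x": 7.3, "y": -3.8, "z": -2.6, "rx": 0, "ry": 0, "rz": 0, "gripper": -1},
    {"x": 7.3, "y": -3.8, "z": -2.6, "rx": 0, "ry": 0, "rz": 0, "gripper": -1},
  ],
)

```text
clock: 9.5
eef_pos: [524.8, 109.0, 241.8]
tcp_rot: [-3.138, 0.486, 2.986]
contact_force: [0.3, 0.0, -0.1]
opening: 0.155
grasp_force: 58.8
```

```bash
python3 - <<'E'
from h import *
np.set_printoptions(precision=2,suppress=True,linewidth=200)
s=r.sense(); M=R.from_euler('xyz',s['tcp_rot']).as_matrix(); p=s['eef_pos']; print(s['clock'],p,s['tcp_rot'],s['contact_force'])
f=r.grab_frame("wrist"); cv2.imwrite("pics/w7.png",f); f=cv2.cvtColor(f,cv2.COLOR_BGR2GRAY); print(f[192:216,264:292])
print(proj("wrist",[p+M@np.array([8.5,.3,z]) for z in(100,111,118,132)]))
for n in("side","top"): cv2.imwrite(f"pics/{n}7.png",r.grab_frame(n))
E
```

```text
9.5 [524.75 109.01 241.83] [-3.14  0.49  2.99] [ 0.26  0.04 -0.06]
[[141 141 141 142 142 142 141 140 137 138 137 124 110 108 108 109 109 111 124 139 140 140 139 139 139 143 147 144]
 [148 148 148 148 148 148 148 147 145 144 144 131 113 118 126 131 131 131 138 147 146 145 145 145 145 149 153 152]
 [155 154 154 154 154 153 153 153 152 153 152 139 130 143 160 167 167 162 159 157 154 153 152 152 151 156 160 158]
 [159 159 158 159 159 160 159 159 161 160 154 141 151 170 171 170 169 169 168 165 157 151 156 158 158 164 167 164]
 [164 163 164 163 164 164 164 165 164 157 132 111 138 162 160 159 162 165 165 159 137 131 151 161 164 171 172 167]
 [166 167 166 166 166 166 165 165 163 143 104  80 106 125 118 123 139 148 146 129  99 100 138 162 165 172 179 172]
 [167 167 167 168 168 167 168 165 162 140  96  70  79  87  87  90  96 103 102  90  73  90 135 162 165 176 184 178]
 [172 173 172 172 172 172 171 170 168 146 102  73  78  82  84  84  83  82  74  68  66  78 129 164 170 183 190 185]
 [182 183 183 182 182 183 181 182 181 170 129  81  81  83  84  84  84  80  73  66  66  82 139 176 180 190 196 192
[... 1096 characters left out ...]
83  83  83  85 101 134 153 155 156 157 157 155 154 156]
 [160 158 155 153 154 153 154 154 156 158 145 108  86  82  83  83  83  84  99 133 154 157 157 159 162 162 163 164]
 [161 161 159 156 155 154 155 153 154 163 155 115  85  82  83  83  83  84  97 134 161 165 164 163 166 166 166 165]
 [160 160 160 160 158 158 157 156 156 156 140 106  84  82  83  83  82  83  94 128 152 153 151 148 148 148 148 149]
 [165 167 167 166 166 165 165 164 165 164 145 107  84  81  83  83  83  83  95 134 162 163 162 162 162 162 162 163]
 [166 167 167 167 166 166 165 168 169 169 149 109  84  82  82  83  83  83  89 135 165 165 164 163 164 165 166 166]]
[[278.71 203.28]
 [278.75 200.1 ]
 [278.77 198.2 ]
 [278.82 194.68]]
```

servo_tool(
  deltas=[
    {"x": 0.2, "y": 1.1, "z": 0, "rx": 0, "ry": 0, "rz": 0, "gripper": -1},
    {"x": 0.2, "y": 1.1, "z": 0, "rx": 0, "ry": 0, "rz": 0, "gripper": -1},
    {"x": 2.5, "y": 0.7, "z": -4.4, "rx": 0, "ry": 0, "rz": 0, "gripper": -1},
    {"x": 4.8, "y": 0.4, "z": -8.8, "rx": 0, "ry": 0, "rz": 0, "gripper": -1},
    {"x": 7.1, "y": 0, "z": -13.3, "rx": 0, "ry": 0, "rz": 0, "gripper": -1},
  ],
)

```text
clock: 10.15
eef_pos: [532.1, 109.1, 228.3]
tcp_rot: [-3.138, 0.486, 2.986]
contact_force: [0.4, -0.6, -0.3]
opening: 0.149
grasp_force: 58.8
```

servo_tool(
  deltas=[
    {"x": 2.3, "y": -0.4, "z": -4.4, "rx": 0, "ry": 0, "rz": 0, "gripper": -1},
    {"x": 4.6, "y": -0.7, "z": -8.8, "rx": 0, "ry": 0, "rz": 0, "gripper": -1},
    {"x": 6.9, "y": -1.1, "z": -13.3, "rx": 0, "ry": 0, "rz": 0, "gripper": -1},
    {"x": 9.2, "y": -1.4, "z": -17.7, "rx": 0, "ry": 0, "rz": 0, "gripper": -1},
    {"x": 11.5, "y": -1.8, "z": -22.1, "rx": 0, "ry": 0, "rz": 0, "gripper": -1},
    {"x": 13.8, "y": -2.2, "z": -26.5, "rx": 0, "ry": 0, "rz": 0, "gripper": -1},
  ],
)

```text
clock: 10.75
eef_pos: [546.1, 107.0, 202.1]
tcp_rot: [-3.138, 0.487, 2.986]
contact_force: [-0.2, -0.5, 2.3]
opening: 0.154
grasp_force: 59.0
```

```bash
python3 - <<'E'
from h import *
np.set_printoptions(precision=2,suppress=True,linewidth=200)
s=r.sense(); M=R.from_euler('xyz',s['tcp_rot']).as_matrix(); print(s['clock'],s['eef_pos'],M.T@s['contact_force'],M.T@s['wrist_torque'],s['qpos'])
f=r.grab_frame("wrist"); cv2.imwrite("pics/w8.png",f); cv2.imwrite("pics/side8.png",r.grab_frame("side"))
E
```

```text
10.75 [546.11 107.   202.08] [-0.95 -0.5  -2.15] [ 0.05 -0.19 -0.07] [ 0.33  0.11  2.14 -0.47  0.51 -0.72]
```

servo_tool(
  deltas=[
    {"x": 1.8, "y": -0.3, "z": -3.5, "rx": 0, "ry": 0, "rz": 0, "gripper": -1},
    {"x": 3.7, "y": -0.6, "z": -7.1, "rx": 0, "ry": 0, "rz": 0, "gripper": -1},
    {"x": 5.5, "y": -0.9, "z": -10.6, "rx": 0, "ry": 0, "rz": 0, "gripper": -1},
    {"x": 7.4, "y": -1.2, "z": -14.1, "rx": 0, "ry": 0, "rz": 0, "gripper": -1},
  ],
  newtons=80,
)

```text
clock: 11.25
eef_pos: [555.1, 106.5, 189.9]
tcp_rot: [-3.141, 0.491, 2.986]
contact_force: [1.6, -1.1, 6.8]
opening: 0.15
grasp_force: 82.4
```

```bash
python3 - <<'E'
from h import *
np.set_printoptions(precision=2,suppress=True,linewidth=200)
f=r.grab_frame("wrist"); cv2.imwrite("pics/w9.png",f)
s=r.sense(); M=R.from_euler('xyz',s['tcp_rot']).as_matrix(); print(s['clock'],s['eef_pos'],s['tcp_rot'],M.T@s['contact_force'],M.T@s['wrist_torque'],s['qvel'])
E
```

```text
11.3 [555.13 106.39 189.2 ] [-3.14  0.49  2.99] [-6.76  0.69  8.2 ] [-0.24 -1.53  0.03] [-0.   -0.    0.    0.01  0.   -0.01]
```

servo_tool(
  deltas=[
    {"x": 1.4, "y": -0.2, "z": -2.7, "rx": 0, "ry": 0, "rz": 0, "gripper": -1},
    {"x": 2.8, "y": -0.4, "z": -5.3, "rx": 0, "ry": 0, "rz": 0, "gripper": -1},
    {"x": 2.8, "y": -0.4, "z": -5.3, "rx": 0, "ry": 0, "rz": 0, "gripper": -1},
  ],
)

```text
clock: 11.6
eef_pos: [557.4, 105.7, 183.5]
tcp_rot: [-3.139, 0.489, 2.986]
contact_force: [11.2, -0.8, -5.9]
opening: 0.148
grasp_force: 79.6
```

```bash
cat > st.py <<'E'
from h import *
np.set_printoptions(precision=2,suppress=True,linewidth=200)
s=r.sense(); M=R.from_euler('xyz',s['tcp_rot']).as_matrix(); z=np.array([.4615,-.0724,-.884])
d=s['eef_pos']-np.array([546.1,107,202.1])
print(s['clock'],s['eef_pos'],s['tcp_rot'],"Ftool",M.T@s['contact_force'],M.T@s['wrist_torque'],"adv",d@z,"perp",M.T@(d-z*(d@z)))
E
python3 st.py
```

```text
11.6 [557.4  105.72 183.48] [-3.14  0.49  2.99] Ftool [-7.12  0.98 10.48] [-0.16 -1.62 -0.02] adv 21.766312578394263 perp [-1.34  0.49  0.01]
```

servo_tool(
  deltas=[
    {"x": 1.2, "y": -0.2, "z": -2.2, "rx": 0, "ry": 0, "rz": 0, "gripper": -1},
    {"x": 2.3, "y": -0.4, "z": -4.4, "rx": 0, "ry": 0, "rz": 0, "gripper": -1},
    {"x": 2.3, "y": -0.4, "z": -4.4, "rx": 0, "ry": 0, "rz": 0, "gripper": -1},
  ],
)

```text
clock: 11.9
eef_pos: [558.3, 105.0, 178.1]
tcp_rot: [-3.138, 0.486, 2.986]
contact_force: [6.7, -0.4, -3.5]
opening: 0.147
grasp_force: 80.3
```

```bash
python3 st.py
```

```text
11.9 [558.34 105.01 178.11] [-3.14  0.49  2.99] Ftool [-4.32  0.64  6.2 ] [-0.1  -0.83  0.01] adv 27.001398431942995 perp [ 0.24 -0.07  0.01]
```

Pull is fading (h about 4). Continue.

servo_tool(
  deltas=[
    {"x": 0.9, "y": -0.1, "z": -1.8, "rx": 0, "ry": 0, "rz": 0, "gripper": -1},
    {"x": 1.6, "y": -0.2, "z": -3.1, "rx": 0, "ry": 0, "rz": 0, "gripper": -1},
    {"x": 1.6, "y": -0.2, "z": -3.1, "rx": 0, "ry": 0, "rz": 0, "gripper": -1},
  ],
)

```text
clock: 12.2
eef_pos: [560.4, 104.9, 175.7]
tcp_rot: [-3.139, 0.488, 2.986]
contact_force: [4.3, -1.2, 2.2]
opening: 0.15
grasp_force: 81.3
```

```bash
python3 st.py
```

```text
12.2 [560.39 104.92 175.74] [-3.14  0.49  2.99] Ftool [-4.91 -0.49  0.12] [-0.04 -0.9  -0.  ] adv 30.049499205370683 perp [-0.45  0.16  0.01]
```

servo_tool(
  deltas=[
    {"x": 0, "y": 0, "z": 0, "rx": 0, "ry": 0, "rz": 0, "gripper": -0.3},
    {"x": 0, "y": 0, "z": 0, "rx": 0, "ry": 0, "rz": 0, "gripper": -0.3},
    {"x": 0, "y": 0, "z": 0, "rx": 0, "ry": 0, "rz": 0, "gripper": -0.3},
    {"x": -9, "y": 1.5, "z": 17.5, "rx": 0, "ry": 0, "rz": 0, "gripper": -0.3},
    {"x": -23, "y": 3.6, "z": 44, "rx": 0, "ry": 0, "rz": 0, "gripper": -0.3},
    {"x": -37, "y": 5.8, "z": 71, "rx": 0, "ry": 0, "rz": 0, "gripper": -0.3},
    {"x": -60, "y": 10, "z": 100, "rx": 0, "ry": 0, "rz": 0, "gripper": -0.3},
    {"x": -100, "y": 10, "z": 120, "rx": 0, "ry": 0, "rz": 0, "gripper": -0.3},
    {"x": -100, "y": 10, "z": 120, "rx": 0, "ry": 0, "rz": 0, "gripper": -0.3},
    {"x": -100, "y": 10, "z": 120, "rx": 0, "ry": 0, "rz": 0, "gripper": -0.3},
  ],
)

```text
clock: 13.2
eef_pos: [459.5, 115.0, 296.0]
tcp_rot: [-3.139, 0.488, 2.987]
contact_force: [0.4, -0.2, -0.4]
opening: 0.349
grasp_force: 0.0
```

```bash
python3 - <<'E'
from h import *
print(r.sense()['contact_force'],r.sense()['clock'])
w=r.grab_frame("wrist"); s=r.grab_frame("side"); t=r.grab_frame("top")
a=cv2.resize(s[140:245,225:345],(480,420),interpolation=cv2.INTER_CUBIC); b=cv2.resize(w,(320,240)); t=cv2.resize(t[150:230,250:370],(320,213)); 
c=np.zeros((460,800,3),np.uint8); c[:420,:480]=a; c[:240,480:]=b; c[240:453,480:]=t; cv2.imwrite("pics/end.png",c)
E
```

```text
[ 0.44291892 -0.16438685 -0.44122825] 13.2
```

View pics/end.png

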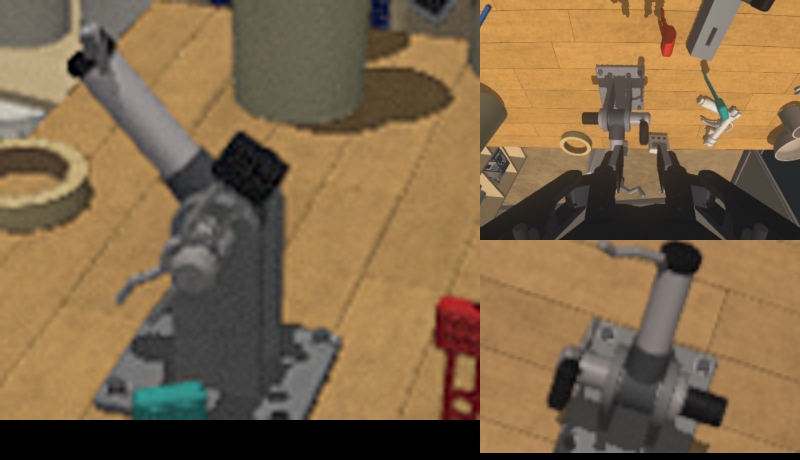

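```bash
python3 - <<'E'
from h import *
b=np.radians(-9.2); hx0=np.array([np.cos(b),np.sin(b),0]); hz=-.469*hx0+np.r_[0,0,.883]; hx=.883*hx0+np.r_[0,0,.469]
H=np.array([572.2,102.7,134.6])-14*hz; print(H)
for h in(-4,0,4,8,14): G=H+(77+h)*hz+8*hx; print(h,proj("side",[G,H+(h-55)*hz]).round(1).tolist(),proj("top",[G]).round(1).tolist())
x,e=tri(ray("side",(287,180.8)),ray("top",(281.5,203.2))); print(x,e,hz@(x-H),hx@(x-H))
E
```

```text
[578.68153672 101.65022012 122.238     ]
-4 [[286.4, 180.8], [264.0, 221.7]] [[281.8, 202.1]]
0 [[287.2, 179.5], [264.7, 220.6]] [[281.5, 202.7]]
4 [[288.1, 178.2], [265.4, 219.5]] [[281.2, 203.2]]
8 [[288.9, 176.9], [266.1, 218.5]] [[280.9, 203.7]]
14 [[290.2, 174.9], [267.2, 216.8]] [[280.4, 204.6]]
[550.01701774 106.33453894 190.66748968] [0.4, 0.4] 74.04521337924487 6.446942318431507
```

```bash
python3 -c "
from rig import r
print(r.sign_off())"
```

```text
the job is handed in; nothing more can be done
None
```

The job is handed in: the locking pin is home against its stop, and the hairpin clip is through the cross hole, snapped round the shank and released. The robot is clear, and the clock stood at about 13 s of the 58 s allowed.

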